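# Put the dried tools away in the sampling-kit tray

## Task

Put the sampling kit together: take the red-handled spatula and the green-handled brush off the sloping draining rack and lay each flat in the tray compartment whose tab has its handle's colour, handle end nearest the tab. The black marker belongs in the compartment with the black tab: if it lies in another one, move it there (either way round), otherwise it stays. Do not disturb the bottles standing around.

Things in the scene. Friction and masses are not known exactly. Their poses are not given: they have to be found in the camera images.
- rack: Blue draining rack, fixed: a board 190 long (up-slope) x 180 wide, sloping 28 degrees, low edge towards the robot. Origin on the table under the board's middle; x level, pointing up-slope; y along the width. The surface is 62 mm above the origin and rises at 28 degrees towards +x. Low edge: ledge 9 mm high, 6 thick. The two tools lie side by side on it, 84 mm apart, pointing straight up the slope.
- tray: White kit tray, grey floor 5 thick, fixed, 222 x 180 x 25 high. Origin on the table under the compartments' middle. Three compartments along x, centre lines at y = -56, 0, +56; each 176 long (x -88 to 88), 44 wide, 20 deep. The 12 mm walls beside them are cut away to the floor for x -40 to 40: room for fingers. Coloured tabs on the wide rim at the -x end (near the robot).
- tab_red: Red tab, 20 x 40 x 8 block, fixed on the tray's wide rim at the head of the red spatula's compartment; which compartment has which tab varies. Origin under its middle, 25 mm above the table; x points along its compartment, as the tray's x; the compartment's middle is 102 mm away along x.
- tab_green: Green tab, the same for the compartment of the green brush.
- tab_black: Black tab, the same for the compartment of the black marker.
- spatula: Loose spatula, 150 mm long, red handle, steel blade 28 wide and 34 long at the other end, 60 g. Origin: middle of the length, on the underside; x along the length towards the blade, z up out of its top. Handle from x = -75 to 30, 16 wide, 14 high (z 0 to 14); balance and best grip near x = -5 to -10. Starts on the rack, handle end down against the ledge.
- spatula_tip (a point): End of the spatula's blade, 75 mm from its origin along x.
- brush: Loose flat brush, 150 mm long, green handle, steel ferrule and off-white bristle end 26 wide, 60 g. Origin: middle of the length, on the underside; x along the length towards the bristles, z up out of its top. Handle from x = -75 to 30, 16 wide, 14 high (z 0 to 14); balance and best grip near x = -5 to -10. Starts on the rack, handle end down against the ledge.
- brush_tip (a point): End of the brush's bristles, 75 mm from its origin along x.
- marker: Loose black marker pen with grey cap, flat-sided: 130 long, 18 wide, 16 high, 40 g. Origin: middle of the length, on the underside; x along the length towards the cap. It starts flat in the tray's middle compartment.
- sample_a: Small clear sample bottle with red cap, diameter 34, 75 mm high, loose, standing between rack and tray. Origin under its middle.
- sample_b: Small clear sample bottle with green cap, diameter 34, 75 mm high, loose, standing beyond them. Origin under its middle.
- reagent: Amber reagent bottle, diameter 60, 130 mm high, loose, behind the rack. Origin under its middle.
There are look-alikes about, which are no part of the job. Of the things shaped like the brush, the green one is meant. Of the things shaped like the marker, the black one is meant.

How it is judged (in metres and radians):
At the end, for the whole second after the job is handed in: Spatula, brush and marker lie still and flat (5 degrees) on the tray floor in the compartments of the red, green and black tab: within 16 mm (marker 24) along and 15 mm across of the compartment's middle, turned under 10 degrees from it; handle ends of spatula and brush nearest the tab (x of spatula in the frame of tab_red between 0.086 and 0.118 m and y of spatula in the frame of tab_red between -0.015 and 0.015 m and angle between the x axis of spatula and the x axis of tab_red, either way round below 0.17 rad and angle between spatula's own x axis and vertical between 1.47 and 1.67 rad and height (world z) of each of spatula, brush, marker below 0.022 m and linear speed of each of spatula, brush, marker below 0.02 m/s and x of spatula_tip in the frame of tab_red above 0.13 m and x of brush in the frame of tab_green between 0.086 and 0.118 m and y of brush in the frame of tab_green between -0.015 and 0.015 m and angle between the x axis of brush and the x axis of tab_green, either way round below 0.17 rad and angle between brush's own x axis and vertical between 1.47 and 1.67 rad and x of brush_tip in the frame of tab_green above 0.13 m and x of marker in the frame of tab_black between 0.078 and 0.126 m and y of marker in the frame of tab_black between -0.015 and 0.015 m and angle between the x axis of marker and the x axis of tab_black, either way round below 0.17 rad and angle between marker's own x axis and vertical between 1.47 and 1.67 rad); the robot touches nothing.
It fails at once if a bottle was moved more than 30 mm or tipped (distance of any of sample_a, sample_b, reagent from where it was at the start of the episode above 0.03 m or angle between any of sample_a, sample_b, reagent's own z axis and vertical above 0.4 rad).
It also fails if it takes over 72 s, if anything falls off the work surface, if the arm or the gripper's body presses on something with over 40 N, if the wrist force passes 120 N, or if a joint passes its speed limit or range.

## Robot

A 6-joint arm with a two-finger parallel gripper is mounted at the origin on the work surface. World frame = base frame: x ahead of the robot, y to its left, z up, the work surface at z = 0. Lengths are in m, angles in degrees, forces in N, time in s.
With the tool pointing down it reaches from about 0.3 to 0.75 m from the base axis. Payload 8.5 kg.
Tool frame: the origin (TCP) lies midway between the tips of the shut fingers; the grasp point (between the pads) lies grasp_offset behind it (grasp_offset is the distance from the TCP to the grasp point, in m); z points along the fingers, y is the line along which they close (so a half turn about z gives the same grasp; the last joint's range is limited). The gripper opens to 85 mm and grips with 20 to 120 N. Pads are 22 mm wide; open, the fingers measure 114 mm over their backs; the gripper's body (76 mm by 85 mm) begins 54 mm behind the grasp point. The pads swing forward as they close: fully open they stand 13 mm farther back than shut.
Start: joints at [56.706, 21.807, 74.336, -0, 83.858, -12.336], TCP at [0.197, 0.514, 0.231] pointing down, gripper open.
Joint ranges: [-178.18, 178.18], [-50.72, 133.34], [12.68, 142.11], [-81.47, 261.47], [9.98, 163.14], [-165.26, 165.26]. Speed limits (degrees/s): [136.94, 136.94, 180, 180, 180, 180].

## Interface

Orientations are given as a 3x3 rotation matrix whose columns are the frame's x, y, z axes.
In Python, from rig import observe, get_image, camera_params, close_job, grasp_offset gives the robot as it stands.
- The arm moves only by the shell command python3 -m handwheel 'ROWS' [OPENING] [FORCE]. ROWS is JSON, a list of rows, each a list of 2 entries, a list of its own where there are three numbers: the shift along the tool's x, y, z as a fraction of full scale, then the turn, a rotation vector about the tool's x, y, z as a fraction of full scale. In form: [[[dx, dy, dz], [ax, ay, az]], ...]. A call has 1 to 10 rows; each row is the pose to reach, as a shift and turn from the pose commanded when the call began, along the tool's axes at that moment, turning the shorter way round; what a row does not reach only later rows make up. Full scale, the value 1, is 0.5 m for a shift and pi rad for a turn. A row lasts 1/10 s, in which the tool goes at most 50 mm and 8.59 degrees, less where a joint would pass 70% of its speed; a pose out of reach is approached as far as the arm can. A call with a number of a shift or a turn outside -1 to 1 is refused whole. A call with a gripper value outside its range is refused whole. OPENING is the opening, from 0 (shut) to 1 (fully open), set as the call begins (- or left out, the last holds). The fingers move at their own pace and stop on an object; FORCE is the grip in N (left out, the last holds). Time passes only in rows, so rows that repeat a pose let the fingers close. It gives the time, the measured TCP pose, the force, the opening and the grip force at its end, in the units of the state.
- observe(): the state, without advancing time (a new reading comes with each control period).
- get_image(name): name is "side" or "top"; returns (picture, depth): 400x640x3 uint8, red, green, blue; 400x640 float32, m along the optical axis (not along the pixel's ray), 0 where there is no reading.
- camera_params(name): a dict with "K" (3x3 intrinsics, pixels), "R" (3x3) and "t" (3): a world point X has camera coordinates R X + t. Camera axes: x right, y down, z forward; pixel columns grow to the right and rows downward; lengths in m; the calibration is good to about 2 mm. A picture is of the moment at which its call begins. camera_params takes no time and is no camera call.
- close_job(): hands the job in; it is judged then, once.
The state is a dict: "time_s": time; "q": joint angles; "qvel": joint speeds; "joint_efforts": joint torques, N m; "position": TCP position; "tool_rot": TCP orientation; "ft_force": force on the tool from outside, world axes, zero at the start; "wrist_torque": the same for the moment, N m; "grip_width": finger opening in m; "gripper_force": force on a finger pad.
Only numpy, scipy, OpenCV 4.12 (cv2) and the standard library are available. Lean on these libraries where they do the work, as an engineer would, in place of code of your own. Each camera call takes 0.05 s, during which the arm holds its last target. There are 200 camera calls.

## Working session

There is one attempt and no reset: what is moved stays moved. The work goes in short steps, Python scripts to look and compute and a shell command to move; the robot and the scene stay as the last step left them, time stands still between calls to the robot, and variables do not carry over. Pictures are saved under pics/ and viewed, at most 10 in all, crops included, and the job is handed in when it is done.

```bash
ls; mkdir -p pics; python3 - <<'E'
from rig import *
import cv2,numpy as np
print(observe()); 
try: print(grasp_offset)
except Exception as e: print(e)
for n in("side","top"):
    p,d=get_image(n); cv2.imwrite(f"pics/{n}0.png",p[:,:,::-1]); np.savez(f"{n}0.npz",p=p,d=d); print(n,camera_params(n))
E
```

```text
pics
{'time_s': 0.0, 'q': array([ 5.67038969e+01,  2.18428763e+01,  7.43851345e+01, -1.58117662e-03,
        8.38608375e+01, -1.23354226e+01]), 'qvel': array([-0.03496742, -0.12865592, -0.10576265, -0.0303749 ,  0.10599774,
        0.08095404]), 'joint_efforts': array([ 7.68788169e-06, -4.48463845e+01, -2.31275851e+01, -1.54328832e-04,
        4.77353926e-03,  1.13894396e-05]), 'position': array([0.19658399, 0.51334078, 0.23069188]), 'tool_rot': array([[-9.33827076e-01,  3.57723785e-01, -8.28344354e-04],
       [ 3.57724615e-01,  9.33826205e-01, -1.31120279e-03],
       [ 3.04481240e-04, -1.52075583e-03, -9.99998797e-01]]), 'ft_force': array([-0.3853103 , -0.56786576,  0.31387584]), 'wrist_torque': array([-0.02124085,  0.02060725, -0.00972745]), 'gripper_force': 0.0, 'grip_width': 0.08525675974648406}
0.0187
side {'K': array([[419.05874307,   0.        , 311.47836728],
       [  0.        , 419.05874307, 200.0670085 ],
       [  0.        ,   0.        ,   1.        ]]), 'R': array([[ 0.95627335, -0.29239471,  0.00682792],
       [-0.22210139, -0.74117342, -0.63350844],
       [ 0.19029519,  0.60429074, -0.77370565]]), 't': array([-0.47823   ,  0.24505509,  0.93785865])}
top {'K': array([[382.39215525,   0.        , 319.14436403],
       [  0.        , 382.39215525, 197.77037032],
       [  0.        ,   0.        ,   1.        ]]), 'R': array([[-0.01005493, -0.9996503 , -0.0244575 ],
       [-0.99278446,  0.01290262, -0.11921638],
       [ 0.11949025,  0.02308232, -0.99256702]]), 't': array([0.10568433, 0.54542139, 0.97006996])}
```

View pics/side0.png

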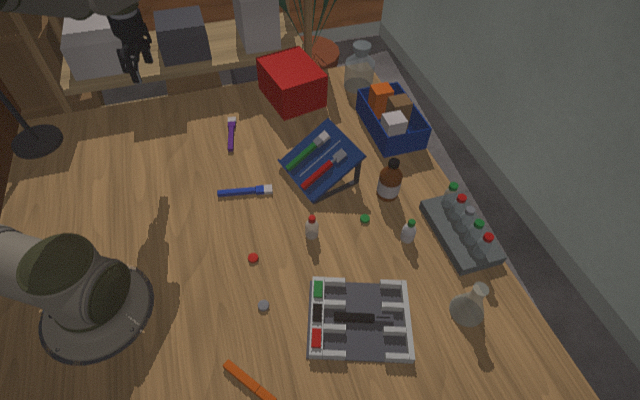

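View pics/top0.png

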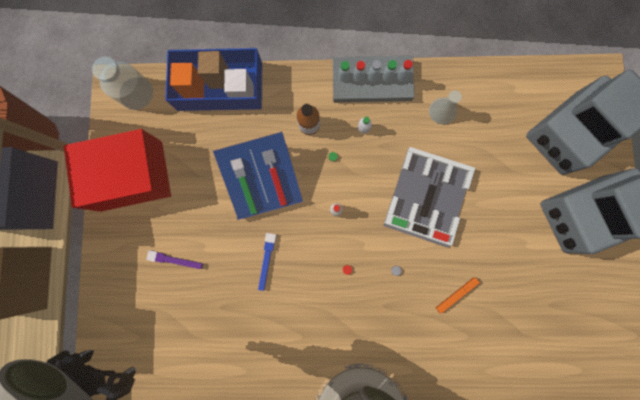

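The side view shows the rack at about (322,160). The green-handled brush is at (305,150) and the red-handled spatula at (325,168). The tray's tabs are green (318,289), black (317,312) and red (316,338), with the marker in the middle compartment at (355,318). 

In the top view the brush is at (243,186), the spatula at (275,178), and the tabs at (400,222), (420,229) and (441,236).

Look-alikes:
- **Brush-shaped:** blue (267,262), purple (175,261) and green (243,186) in the top view. The green one on the rack is meant.
- **Marker-shaped:** orange (458,296) and black (430,200). The black one is meant, and it lies in the middle compartment, which has the black tab, so it should stay.

I'll confirm this in one enlarged crop and measure from both views.

```bash
cat > h.py <<'E'
import numpy as np,cv2
from rig import *
def cloud(n,p,d):
    c=camera_params(n);v,u=np.mgrid[:400,:640]
    P=np.stack([(u-c['K'][0,2])/c['K'][0,0]*d,(v-c['K'][1,2])/c['K'][1,1]*d,d],-1)
    return (P-c['t'])@c['R']
def hsv(p): return cv2.cvtColor(p,cv2.COLOR_RGB2HSV).astype(int)
def mask(p,col):
    h,s,v=np.moveaxis(hsv(p),-1,0)
    return {'red':((h<8)|(h>172))&(s>140)&(v>90),'green':(h>45)&(h<80)&(s>110)&(v>50),'blue':(h>100)&(h<122)&(s>100),'dark':(v<60)}[col]
E
python3 - <<'E'
from h import *
im={}
for n in("side","top"):
    f=np.load(n+"0.npz");p,d=f['p'],f['d'];X=cloud(n,p,d);im[n]=p
    regs={'side':{'rack':(275,115,370,205),'tray':(305,275,415,365)},'top':{'rack':(212,130,303,222),'tray':(383,145,478,250)}}[n]
    for r,(a,b,c,e) in regs.items():
        for col in('red','green','blue')if r=='rack' else('red','green'):
            m=np.zeros((400,640),bool);m[b:e,a:c]=mask(p,col)[b:e,a:c];m&=d>0
            if col!='blue': m=cv2.erode(m.astype(np.uint8),np.ones((2,2)))>0
            Q=X[m]
            if len(Q)<5: print(n,r,col,len(Q));continue
            ctr=np.median(Q,0);U,S,V=np.linalg.svd(Q-Q.mean(0),full_matrices=False)
            t=(Q-Q.mean(0))@V[0]
            vu=np.argwhere(m).mean(0)[::-1]
            print(n,r,col,len(Q),'px',vu.round(1),'mean',Q.mean(0).round(4),'med',ctr.round(4),'dir',V[0].round(3),'ext',np.percentile(t,[1,99]).round(4),'n',V[2].round(3))
A=cv2.resize(im['top'][125:225,205:310],None,fx=3.8,fy=3.8,interpolation=cv2.INTER_CUBIC)
B=cv2.resize(im['top'][145:245,380:485],None,fx=3.8,fy=3.8,interpolation=cv2.INTER_CUBIC)
cv2.imwrite('pics/crop0.png',np.hstack([A,B])[:,:,::-1])
E
```

```text
side rack red 135 px [316.2 174.4] mean [0.5752 0.2033 0.0562] med [0.576  0.2037 0.0555] dir [-0.852 -0.223 -0.474] ext [-0.049   0.0485] n [ 0.491 -0.025 -0.871]
side rack green 101 px [300.9 155.7] mean [0.5553 0.2827 0.057 ] med [0.5559 0.2835 0.0572] dir [-0.855 -0.224 -0.468] ext [-0.0468  0.0499] n [ 0.503 -0.134 -0.854]
side rack blue 2318 px [325.5 157.1] mean [0.617  0.2528 0.064 ] med [0.6177 0.2487 0.0652] dir [-0.695 -0.692 -0.193] ext [-0.2346  0.1204] n [-0.298  0.033  0.954]
side tray red 133 px [316.5 337.9] mean [ 0.4451 -0.215   0.032 ] med [ 0.4452 -0.2159  0.032 ] dir [ 0.283  0.959 -0.012] ext [-0.0179  0.0174] n [ 0.012 -0.016 -1.   ]
side tray green 86 px [318.3 289.2] mean [ 0.4821 -0.1102  0.032 ] med [ 0.4826 -0.1102  0.0322] dir [-0.327 -0.945  0.018] ext [-0.0174  0.0171] n [ 0.005 -0.021 -1.   ]
top rack red 173 px [278.2 186.7] mean [0.5738 0.2041 0.057 ] med [0.5735 0.204  0.0569] dir [-0.855 -0.227 -0.465] ext [-0.048   0.0493] n [-0.473 -0.025  0.881]
top rack green 152 px [247.6 195. ] mean [0.5531 0.2832 0.0572] med [0.5536 0.2833 0.0574] dir [-0.851 -0.227 -0.473] ext [-0.0454  0.0499] n [ 0.475  0.053 -0.879]
top rack blue 3240 px [257.5 172.8] mean [0.6084 0.256  0.0663] med [0.6113 0.254  0.0671] dir [ 0.894 -0.082  0.44 ] ext [-0.1121  0.0955] n [-0.447 -0.121  0.886]
top tray red 67 px [441.3 236.2] mean [ 0.4429 -0.2145  0.0328] med [ 0.4434 -0.2139  0.0327] dir [-0.322 -0.946  0.024] ext [-0.0163  0.0184] n [-0.107  0.011 -0.994]
top tray green 48 px [399.9 222.4] mean [ 0.4796 -0.1096  0.0326] med [ 0.4806 -0.1097  0.0328] dir [-0.327 -0.945 -0.02 ] ext [-0.0155  0.015 ] n [ 0.043 -0.036  0.998]
```

View pics/crop0.png

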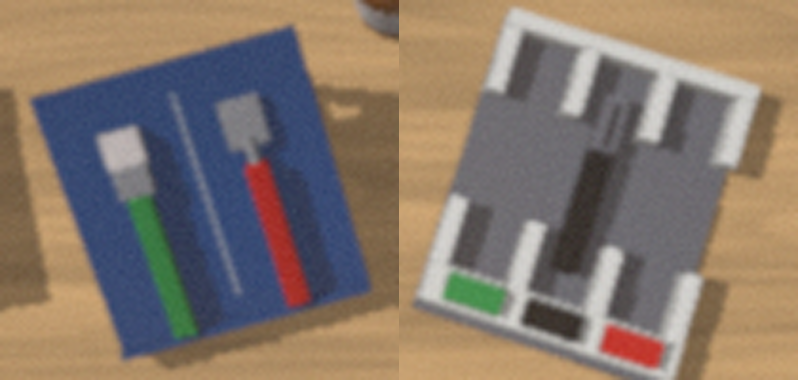

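The crop confirms it. The brush with the green handle is at left on the rack, and the spatula with the red handle and steel blade is at right. The marker lies in the middle compartment behind the black tab, so it stays. Next I'll check the tray floor height, the marker and the compartment geometry, and work out the first move.

```bash
cat >> h.py <<'E'
from scipy.spatial.transform import Rotation as Ro
def rz(a): return Ro.from_euler('z',a,degrees=True).as_matrix()
base=np.array([[-1,0,0],[0,1,0],[0,0,-1.]])         # tool down, x back, y left
Yr,Yt=14.85,-19.4
n=rz(Yr)@np.array([-np.sin(np.radians(28)),0,np.cos(np.radians(28))])
Rrack=rz(Yr)@Ro.from_euler('y',-28,degrees=True).as_matrix()@base
Rtray=rz(Yt)@base
xt=rz(Yt)[:,0]
SP=np.array([.5919,.2083,.0539]); BR=np.array([.5716,.2876,.0542])   # TCP grasp, 3 mm over board
RED=np.array([.5402,-.2487,0]);GRN=np.array([.5772,-.1438,0])
def plan(pos,R):
    o=observe();T=o['tool_rot']
    print('shift',(T.T@(np.array(pos)-o['position'])/.5).round(4),'turn',(Ro.from_matrix(T.T@R).as_rotvec()/np.pi).round(4),
     'mm',(1000*np.linalg.norm(pos-o['position'])).round(0),'deg',np.degrees(np.linalg.norm(Ro.from_matrix(T.T@R).as_rotvec())).round(1))
E
python3 - <<'E'
from h import *
print(Rrack.round(3),n.round(3))
for nm in("side","top"):
    f=np.load(nm+"0.npz");p,d=f['p'],f['d'];X=cloud(nm,p,d)
    q=(X-(RED+GRN)/2)@rz(Yt)
    ok=d>0
    for k,y in(('red',-56),('mid',0),('grn',56)):
        m=ok&(abs(q[...,0])<.03)&(abs(q[...,1]-y/1e3)<.015); print(nm,k,'z',np.percentile(q[m][:,2],[10,50,90]).round(4))
    m=ok&(abs(q[...,0])<.08)&(abs(q[...,1])<.021)&(q[...,2]>.013)&(q[...,2]<.03)
    print('marker',q[m].mean(0).round(4),np.percentile(q[m],[2,98],axis=0).round(4).tolist())
    # white rim extents
    h=hsv(p);m=ok&(q[...,2]>.02)&(q[...,2]<.03)&(np.abs(q[...,:2]).max(-1)<.14)&(h[...,1]<60)
    print('rim',np.percentile(q[m],[1,99],axis=0).round(4).tolist())
plan(SP+.1*n,Rrack)
E
```

```text
[[-0.853 -0.256  0.454]
 [-0.226  0.967  0.12 ]
 [-0.469  0.    -0.883]] [-0.454 -0.12   0.883]
side red z [0.0018 0.0035 0.0055]
side mid z [0.0032 0.0179 0.021 ]
side grn z [0.0016 0.0039 0.0058]
marker [-0.0013 -0.0011  0.0193] [[-0.0646, -0.0149, 0.0141], [0.0617, 0.0089, 0.0229]]
rim [[-0.1156, -0.0882, 0.0201], [0.0992, 0.0904, 0.0283]]
top red z [0.0025 0.0047 0.0072]
top mid z [0.004  0.0189 0.0224]
top grn z [0.0023 0.0046 0.0071]
marker [-0.0003  0.0003  0.0204] [[-0.0633, -0.0089, 0.0151], [0.0624, 0.0087, 0.0246]]
rim [[-0.1152, -0.0885, 0.0201], [0.0999, 0.0902, 0.0291]]
shift [-0.8805 -0.3416  0.1774] turn [-0.049  -0.1506 -0.1948] mm 480.0 deg 45.2
```

Floor z measures 4–5 mm (5 expected). The rim spans ±89–90 mm across (±90 expected). The marker is within 1–2 mm of the middle compartment's centre, so it stays. Going to the spatula stand-off.

```bash
python3 -m handwheel '[[[-0.08,-0.03,0.016],[-0.004,-0.013,-0.018]],[[-0.18,-0.07,0.035],[-0.01,-0.03,-0.04]],[[-0.28,-0.105,0.055],[-0.016,-0.048,-0.062]],[[-0.37,-0.14,0.075],[-0.02,-0.064,-0.083]],[[-0.46,-0.175,0.095],[-0.026,-0.08,-0.103]],[[-0.55,-0.21,0.11],[-0.031,-0.095,-0.123]],[[-0.64,-0.25,0.13],[-0.036,-0.11,-0.142]],[[-0.73,-0.285,0.147],[-0.041,-0.125,-0.162]],[[-0.81,-0.315,0.163],[-0.045,-0.139,-0.18]],[[-0.88,-0.342,0.177],[-0.049,-0.1506,-0.1948]]]' 0.6 40; python3 -c "
from h import *
plan(SP+.1*n,Rrack);plan(SP,Rrack)"
```

```text
time_s: 1.1
position: [0.5479, 0.1943, 0.1422]
tool_rot: [[-0.852, -0.257, 0.456], [-0.226, 0.967, 0.121], [-0.472, -0.0, -0.882]]
ft_force: [0.4, 1.6, -0.1]
grip_width: 0.0509
gripper_force: 0.0
shift [ 0.0014  0.0046 -0.0007] turn [-0.      0.0007  0.0002] mm 2.0 deg 0.1
shift [0.0018 0.0046 0.1993] turn [-0.      0.0007  0.0002] mm 100.0 deg 0.1
```

```bash
python3 -m handwheel '[[[0,0,0.03],[0,0,0]],[[0,0,0.07],[0,0,0]],[[0,0,0.11],[0,0,0]],[[0,0,0.14],[0,0,0]],[[0,0,0.14],[0,0,0]],[[0,0,0.14],[0,0,0]]]'; python3 - <<'E'
from h import *
plan(SP,Rrack)
p,d=get_image('top');q,_=get_image('side')
cv2.imwrite('pics/g1.png',np.hstack([cv2.resize(p[125:225,205:305],None,fx=4,fy=4),cv2.resize(q[105:205,275:375],None,fx=4,fy=4)])[:,:,::-1])
E
```

```text
time_s: 1.7
position: [0.578, 0.205, 0.081]
tool_rot: [[-0.853, -0.256, 0.454], [-0.226, 0.967, 0.121], [-0.47, 0.001, -0.883]]
ft_force: [-0.3, -0.6, 0.6]
grip_width: 0.0515
gripper_force: 0.0
shift [ 0.0003 -0.0008  0.0613] turn [ 0.0003  0.0001 -0.0002] mm 31.0 deg 0.1
```

View pics/g1.png

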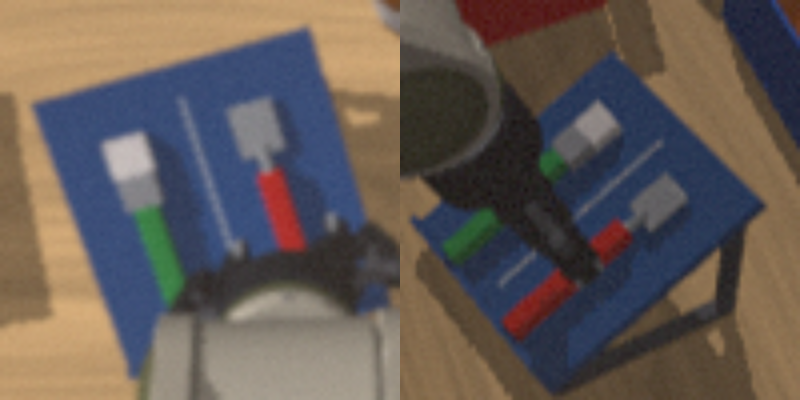

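The left crop (top view) shows the two finger tips at about (237,245) and (332,222), straddling the red handle, which runs between them at (290,240). The right crop (side view) shows the fingers above the red handle. Now descending and gripping.

```bash
python3 -m handwheel '[[[0,-0.001,0.02],[0,0,0]],[[0,-0.001,0.045],[0,0,0]],[[0,-0.001,0.061],[0,0,0]],[[0,-0.001,0.061],[0,0,0]]]'; python3 -m handwheel '[[[0,0,0],[0,0,0]],[[0,0,0],[0,0,0]],[[0,0,0],[0,0,0]],[[0,0,0],[0,0,0]],[[0,0,0],[0,0,0]],[[0,0,0],[0,0,0]]]' 0 40; python3 -c "
from h import *
plan(SP,Rrack)"
```

```text
time_s: 2.2
position: [0.5922, 0.2082, 0.0525]
tool_rot: [[-0.854, -0.256, 0.452], [-0.226, 0.967, 0.121], [-0.468, 0.001, -0.884]]
ft_force: [-0.8, -0.3, -1.3]
grip_width: 0.0513
gripper_force: 0.0
time_s: 2.8
position: [0.5922, 0.2083, 0.0546]
tool_rot: [[-0.853, -0.256, 0.455], [-0.226, 0.967, 0.121], [-0.471, 0.001, -0.882]]
ft_force: [-4.4, -1.7, 6.1]
grip_width: 0.0146
gripper_force: 39.8
shift [0.0012 0.0002 0.0009] turn [ 0.0003  0.0005 -0.0002] mm 1.0 deg 0.1
```

```bash
python3 -m handwheel '[[[0,0,-0.02],[0,0,0]],[[0,0,-0.05],[0,0,0]],[[0,0,-0.09],[0,0,0]],[[0,0,-0.14],[0,0,0]],[[0,0,-0.19],[0,0,0]],[[0,0,-0.22],[0,0,0]],[[0,0,-0.22],[0,0,0]]]'; python3 -c "
from h import *
plan(RED-.008*xt+[0,0,.15],Rtray)"
```

```text
time_s: 3.5
position: [0.5421, 0.1948, 0.153]
tool_rot: [[-0.852, -0.256, 0.457], [-0.226, 0.967, 0.122], [-0.473, 0.001, -0.881]]
ft_force: [0.0, 0.6, -1.5]
grip_width: 0.0147
gripper_force: 39.3
shift [ 0.2179 -0.8475 -0.1106] turn [0.047  0.152  0.1863] mm 441.0 deg 44.1
```

```bash
python3 -m handwheel '[[[0.015,-0.05,-0.006],[0.003,0.01,0.012]],[[0.035,-0.13,-0.017],[0.008,0.025,0.03]],[[0.055,-0.22,-0.029],[0.013,0.042,0.05]],[[0.08,-0.31,-0.04],[0.018,0.058,0.07]],[[0.105,-0.4,-0.052],[0.023,0.075,0.092]],[[0.13,-0.5,-0.065],[0.028,0.092,0.113]],[[0.155,-0.6,-0.078],[0.034,0.11,0.134]],[[0.18,-0.7,-0.091],[0.039,0.127,0.155]],[[0.203,-0.79,-0.103],[0.044,0.142,0.174]],[[0.218,-0.8475,-0.1106],[0.047,0.152,0.1863]]]'; python3 -m handwheel '[[[0,0,0.01],[0,0,0]],[[0,0,0.04],[0,0,0]],[[0,0,0.09],[0,0,0]],[[0,0,0.14],[0,0,0]],[[0,0,0.18],[0,0,0]],[[0,0,0.2],[0,0,0]],[[0,0,0.2],[0,0,0]],[[0,0,0.2],[0,0,0]]]';python3 - <<'E'
from h import *
plan(RED-.008*xt+[0,0,.010],Rtray)
for nm in('top','side'):
    p,d=get_image(nm);X=cloud(nm,p,d);q=(X-RED)@rz(Yt)
    m=mask(p,'red')&(d>0)&(abs(q[...,0])<.095)&(abs(q[...,1])<.04)&(q[...,2]>.005)&(q[...,2]<.12)&(q[...,0]>-.088); Q=q[m]
    if len(Q)>5: print(nm,len(Q),Q.mean(0).round(4),np.percentile(Q,[2,98],axis=0).round(4).tolist())
    cv2.imwrite(f'pics/p1{nm}.png',p[:,:,::-1])
s=cv2.imread('pics/p1side.png');t=cv2.imread('pics/p1top.png')
cv2.imwrite('pics/p1.png',np.hstack([cv2.resize(s[250:370,300:420],None,fx=3.3,fy=3.3),cv2.resize(t[140:260,370:490],None,fx=3.3,fy=3.3)]))
E
```

```text
time_s: 4.5
position: [0.5326, -0.2494, 0.1468]
tool_rot: [[-0.942, 0.336, -0.006], [0.336, 0.942, 0.0], [0.005, -0.002, -1.0]]
ft_force: [0.2, 0.7, -1.4]
grip_width: 0.0145
gripper_force: 39.3
time_s: 5.3
position: [0.5328, -0.2459, 0.0487]
tool_rot: [[-0.943, 0.332, -0.002], [0.332, 0.943, -0.001], [0.002, -0.001, -1.0]]
ft_force: [-0.2, -0.0, -0.0]
grip_width: 0.0146
gripper_force: 39.3
shift [ 0.0001 -0.0002  0.0774] turn [-0.0004 -0.0006  0.0002] mm 39.0 deg 0.1
side 292 [-0.0326 -0.0014  0.0581] [[-0.074, -0.0088, 0.0545], [0.0285, 0.0071, 0.0613]]
```

View pics/p1.png

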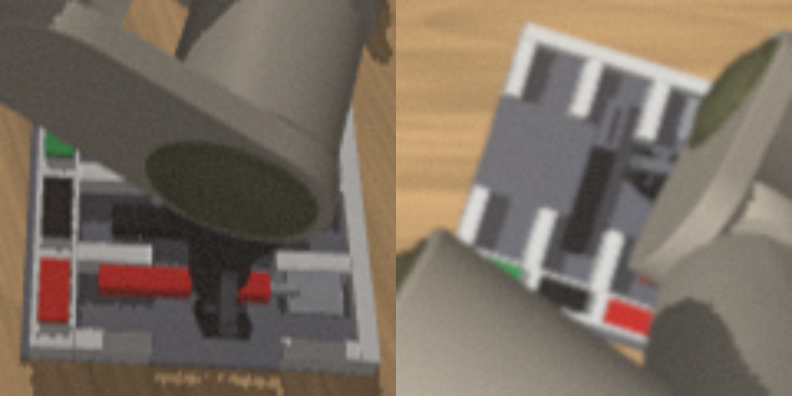

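The left crop (side view) shows the spatula held level over the red compartment. The handle spans (100–270, 280), its end is toward the red tab at (55,290), and the blade is at (310,295). In the tray frame the handle runs from −74 to +28.5 mm, so it is centred. Lowering and releasing.

```bash
python3 -m handwheel '[[[0,0,0.01],[0,0,0]],[[0,0,0.03],[0,0,0]],[[0,0,0.05],[0,0,0]],[[0,0,0.065],[0,0,0]],[[0,0,0.0735],[0,0,0]],[[0,0,0.0765],[0,0,0]],[[0,0,0.0765],[0,0,0]],[[0,0,0.0765],[0,0,0]]]'; python3 -m handwheel '[[[0,0,0],[0,0,0]],[[0,0,0],[0,0,0]],[[0,0,0],[0,0,0]],[[0,0,0],[0,0,0]]]' 0.45 40;  python3 -m handwheel '[[[0,0,-0.02],[0,0,0]],[[0,0,-0.06],[0,0,0]],[[0,0,-0.12],[0,0,0]],[[0,0,-0.2],[0,0,0]],[[0,0,-0.28],[0,0,0]],[[0,0,-0.31],[0,0,0]],[[0,0,-0.31],[0,0,0]]]' 0.6; python3 -c "
from h import *
plan(BR+.11*n,Rrack)"
```

```text
time_s: 6.2
position: [0.5325, -0.2462, 0.0103]
tool_rot: [[-0.943, 0.332, -0.003], [0.332, 0.943, -0.001], [0.002, -0.001, -1.0]]
ft_force: [-0.3, -0.2, -0.6]
grip_width: 0.0149
gripper_force: 39.3
time_s: 6.6
position: [0.5324, -0.2461, 0.0102]
tool_rot: [[-0.943, 0.332, -0.003], [0.332, 0.943, -0.0], [0.002, -0.001, -1.0]]
ft_force: [-0.4, 0.4, 0.4]
grip_width: 0.0382
gripper_force: 0.0
time_s: 7.3
position: [0.5336, -0.2465, 0.1683]
tool_rot: [[-0.943, 0.332, 0.002], [0.332, 0.943, -0.004], [-0.003, -0.003, -1.0]]
ft_force: [0.2, -0.1, -0.4]
grip_width: 0.0514
gripper_force: 0.0
shift [0.3683 0.9749 0.03  ] turn [-0.0476 -0.1502 -0.1861] mm 521.0 deg 43.9
```

```bash
python3 -m handwheel '[[[0.02,0.06,0.002],[-0.003,-0.01,-0.012]],[[0.055,0.14,0.004],[-0.007,-0.022,-0.027]],[[0.09,0.23,0.007],[-0.011,-0.036,-0.045]],[[0.123,0.325,0.01],[-0.016,-0.05,-0.062]],[[0.158,0.417,0.013],[-0.02,-0.064,-0.08]],[[0.192,0.509,0.016],[-0.025,-0.078,-0.097]],[[0.227,0.6,0.0185],[-0.029,-0.093,-0.115]],[[0.262,0.692,0.021],[-0.034,-0.107,-0.132]],[[0.296,0.784,0.024],[-0.038,-0.121,-0.15]],[[0.33,0.876,0.027],[-0.043,-0.135,-0.167]]]' ; python3 -c "
from h import *
plan(BR+.11*n,Rrack)"
```

```text
time_s: 8.3
position: [0.5215, 0.2238, 0.1505]
tool_rot: [[-0.889, -0.2, 0.411], [-0.173, 0.98, 0.101], [-0.423, 0.018, -0.906]]
ft_force: [-0.2, 0.1, -0.1]
grip_width: 0.0511
gripper_force: 0.0
shift [-0.0185  0.099   0.0088] turn [-0.0031 -0.0163 -0.0191] mm 51.0 deg 4.6
```

```bash
python3 -m handwheel '[[[-0.01,0.05,0.004],[-0.001,-0.007,-0.008]],[[-0.016,0.085,0.007],[-0.0025,-0.013,-0.015]],[[-0.0185,0.099,0.0088],[-0.0031,-0.0163,-0.0191]],[[-0.0185,0.099,0.0088],[-0.0031,-0.0163,-0.0191]],[[-0.0185,0.099,0.0088],[-0.0031,-0.0163,-0.0191]]]' ; python3 - <<'E'
from h import *
plan(BR+.03*n,Rrack)
for nm in('top','side'):
    p,d=get_image(nm);X=cloud(nm,p,d);m=mask(p,'green')&(d>0)&(X[...,0]>.45)&(X[...,0]<.66)&(X[...,1]>.22)&(X[...,1]<.34);m=cv2.erode(m.astype(np.uint8),np.ones((2,2)))>0
    Q=X[m]-BR; Q=Q@np.c_[rz(Yr)[:,0]*np.cos(np.radians(28))+np.array([0,0,np.sin(np.radians(28))]),rz(Yr)[:,1],n]
    print(nm,len(Q),Q.mean(0).round(4),np.percentile(Q,[2,98],axis=0).round(4).tolist())
E
```

```text
time_s: 8.8
position: [0.5228, 0.2717, 0.1519]
tool_rot: [[-0.855, -0.253, 0.453], [-0.224, 0.967, 0.118], [-0.468, -0.0, -0.884]]
ft_force: [-0.0, -0.1, -0.0]
grip_width: 0.0515
gripper_force: 0.0
shift [0.0009 0.006  0.1606] turn [-0.0005 -0.0005 -0.0009] mm 80.0 deg 0.2
top 118 [-0.0022  0.0003  0.0119] [[-0.0381, -0.0058, 0.0088], [0.0305, 0.0058, 0.0146]]
side 100 [-0.0143 -0.0012  0.0107] [[-0.062, -0.007, 0.006], [0.0314, 0.0048, 0.0141]]
```

The brush has not moved and its centre line is within 1 mm of the grasp plan. Descending and gripping.

```bash
python3 -m handwheel '[[[0.001,0.005,0.02],[0,0,0]],[[0.001,0.005,0.06],[0,0,0]],[[0.001,0.005,0.11],[0,0,0]],[[0.001,0.005,0.15],[0,0,0]],[[0.001,0.005,0.16],[0,0,0]],[[0.001,0.005,0.18],[0,0,0]],[[0.001,0.005,0.2],[0,0,0]],[[0.001,0.005,0.215],[0,0,0]],[[0.001,0.005,0.219],[0,0,0]],[[0.001,0.005,0.219],[0,0,0]]]'; python3 -m handwheel '[[[0,0,0],[0,0,0]],[[0,0,0],[0,0,0]],[[0,0,0],[0,0,0]],[[0,0,0],[0,0,0]],[[0,0,0],[0,0,0]],[[0,0,0],[0,0,0]]]' 0 40; python3 -c "
from h import *
plan(BR,Rrack)"
```

```text
time_s: 9.9
position: [0.5715, 0.2878, 0.0553]
tool_rot: [[-0.854, -0.254, 0.454], [-0.224, 0.967, 0.119], [-0.469, 0.0, -0.883]]
ft_force: [-0.5, 0.8, -0.6]
grip_width: 0.0511
gripper_force: 0.0
time_s: 10.5
position: [0.5715, 0.2879, 0.056]
tool_rot: [[-0.854, -0.254, 0.454], [-0.224, 0.967, 0.119], [-0.47, 0.0, -0.883]]
ft_force: [-3.1, -0.1, 5.7]
grip_width: 0.0147
gripper_force: 39.9
shift [ 0.0016 -0.0006  0.0032] turn [-0.0003  0.0002 -0.0007] mm 2.0 deg 0.1
```

```bash
python3 -m handwheel '[[[0,0,-0.02],[0,0,0]],[[0,0,-0.05],[0,0,0]],[[0,0,-0.09],[0,0,0]],[[0,0,-0.14],[0,0,0]],[[0,0,-0.19],[0,0,0]],[[0,0,-0.22],[0,0,0]],[[0,0,-0.22],[0,0,0]]]'; python3 -c "
from h import *
plan(GRN-.008*xt+[0,0,.15],Rtray)"
```

```text
time_s: 11.2
position: [0.5212, 0.2748, 0.1548]
tool_rot: [[-0.853, -0.254, 0.457], [-0.224, 0.967, 0.12], [-0.472, 0.0, -0.882]]
ft_force: [0.4, 0.4, -1.5]
grip_width: 0.015
gripper_force: 39.4
shift [ 0.1084 -0.8292 -0.0473] turn [0.0466 0.1518 0.1857] mm 419.0 deg 44.0
```

```bash
python3 -m handwheel '[[[0.006,-0.05,-0.003],[0.003,0.01,0.012]],[[0.017,-0.13,-0.007],[0.008,0.025,0.03]],[[0.029,-0.22,-0.013],[0.013,0.042,0.05]],[[0.041,-0.31,-0.018],[0.018,0.058,0.07]],[[0.052,-0.4,-0.023],[0.023,0.075,0.092]],[[0.065,-0.5,-0.029],[0.028,0.092,0.113]],[[0.078,-0.595,-0.034],[0.034,0.11,0.134]],[[0.09,-0.69,-0.039],[0.039,0.127,0.155]],[[0.102,-0.78,-0.0445],[0.044,0.142,0.174]],[[0.1084,-0.829,-0.0473],[0.0466,0.1518,0.1857]]]'; python3 -m handwheel '[[[0,0,0.01],[0,0,0]],[[0,0,0.04],[0,0,0]],[[0,0,0.09],[0,0,0]],[[0,0,0.14],[0,0,0]],[[0,0,0.18],[0,0,0]],[[0,0,0.2],[0,0,0]],[[0,0,0.2],[0,0,0]],[[0,0,0.2],[0,0,0]]]';python3 - <<'E'
from h import *
plan(GRN-.008*xt+[0,0,.010],Rtray)
for nm in('top','side'):
    p,d=get_image(nm);X=cloud(nm,p,d);q=(X-GRN)@rz(Yt)
    m=mask(p,'green')&(d>0)&(abs(q[...,1])<.04)&(q[...,2]>.005)&(q[...,2]<.12)&(q[...,0]>-.088)&(q[...,0]<.095); Q=q[m]
    if len(Q)>5: print(nm,len(Q),Q.mean(0).round(4),np.percentile(Q,[2,98],axis=0).round(4).tolist())
    cv2.imwrite(f'pics/p2{nm}.png',p[:,:,::-1])
s=cv2.imread('pics/p2side.png');t=cv2.imread('pics/p2top.png')
cv2.imwrite('pics/p2.png',np.hstack([cv2.resize(s[250:370,300:420],None,fx=3.3,fy=3.3),cv2.resize(t[140:260,370:490],None,fx=3.3,fy=3.3)]))
E
```

```text
time_s: 12.2
position: [0.57, -0.1448, 0.1466]
tool_rot: [[-0.941, 0.337, -0.006], [0.337, 0.941, -0.001], [0.005, -0.003, -1.0]]
ft_force: [-0.6, 1.0, -0.2]
grip_width: 0.0146
gripper_force: 39.4
time_s: 13.0
position: [0.5698, -0.1411, 0.0484]
tool_rot: [[-0.943, 0.332, -0.002], [0.332, 0.943, -0.001], [0.002, -0.002, -1.0]]
ft_force: [-0.3, -0.2, -0.2]
grip_width: 0.0146
gripper_force: 39.4
shift [ 0.0001 -0.      0.0768] turn [-0.0006 -0.0006  0.0001] mm 38.0 deg 0.2
side 190 [-0.0308 -0.0009  0.057 ] [[-0.0734, -0.0078, 0.0537], [0.0271, 0.0063, 0.0602]]
```

View pics/p2.png

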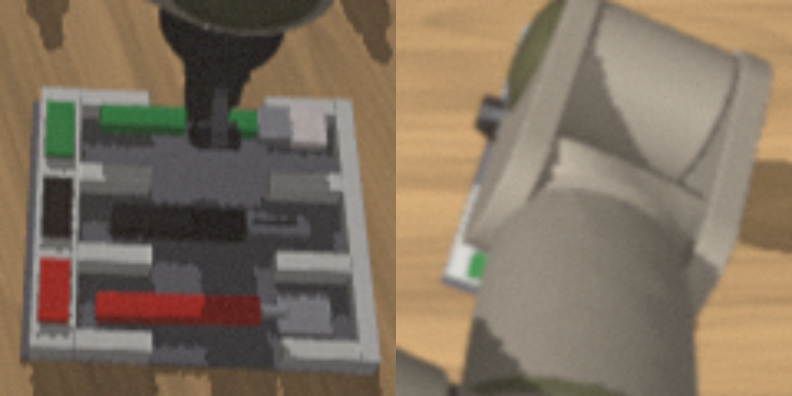

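The left crop (side view) shows the spatula flat in the red compartment at (95–330, 310). The marker is still in the middle at (180,222), and the brush is level over the green compartment with its handle end at (100,118). Lowering, releasing and retreating.

```bash
python3 -m handwheel '[[[0,0,0.01],[0,0,0]],[[0,0,0.03],[0,0,0]],[[0,0,0.05],[0,0,0]],[[0,0,0.065],[0,0,0]],[[0,0,0.0735],[0,0,0]],[[0,0,0.0765],[0,0,0]],[[0,0,0.0765],[0,0,0]],[[0,0,0.0765],[0,0,0]]]'; python3 -m handwheel '[[[0,0,0],[0,0,0]],[[0,0,0],[0,0,0]],[[0,0,0],[0,0,0]],[[0,0,0],[0,0,0]]]' 0.45 40;  python3 -m handwheel '[[[0,0,-0.02],[0,0,0]],[[0,0,-0.06],[0,0,0]],[[0,0,-0.12],[0,0,0]],[[0,0,-0.2],[0,0,0]],[[0,0,-0.28],[0,0,0]],[[0,0,-0.36],[0,0,0]],[[0,0,-0.36],[0,0,0]]]'; python3 -m handwheel '[[[0.04,0.05,0],[0,0,0]],[[0.08,0.14,0],[0,0,0]],[[0.12,0.23,0],[0,0,0]],[[0.16,0.32,0],[0,0,0]],[[0.2,0.4,0],[0,0,0]],[[0.24,0.48,0],[0,0,0]],[[0.24,0.5,0],[0,0,0]],[[0.24,0.5,0],[0,0,0]]]'; python3 - <<'E'
from h import *
for nm in('top','side'):
    p,d=get_image(nm);X=cloud(nm,p,d);q0=(X-(RED+GRN)/2)@rz(Yt)
    for k,y in(('red',-.056),('mid',0),('green',.056)):
        q=q0-[0,y,0];m=(d>0)&(abs(q[...,0])<.086)&(abs(q[...,1])<.021)&(q[...,2]>.008)&(q[...,2]<.05)
        m&= mask(p,k) if k!='mid' else q[...,2]>.014
        Q=q[m]
        if len(Q)>5:
            V=np.linalg.svd((Q-Q.mean(0))[:,:2],full_matrices=False)[2][0]
            print(nm,k,len(Q),Q.mean(0).round(4),np.percentile(Q,[2,98],axis=0).round(4).tolist(),'yaw',np.degrees(np.arctan(V[1]/V[0])).round(1))
    cv2.imwrite(f'pics/f{nm}.png',p[:,:,::-1])
s=cv2.imread('pics/fside.png');t=cv2.imread('pics/ftop.png')
cv2.imwrite('pics/f.png',np.hstack([s[80:380,220:520],t[80:380,200:500]]))
E
```

```text
time_s: 13.9
position: [0.5695, -0.1414, 0.0097]
tool_rot: [[-0.943, 0.332, -0.003], [0.332, 0.943, -0.001], [0.002, -0.002, -1.0]]
ft_force: [0.2, -0.4, -1.2]
grip_width: 0.0146
gripper_force: 39.4
time_s: 14.3
position: [0.5694, -0.1413, 0.0097]
tool_rot: [[-0.943, 0.332, -0.003], [0.332, 0.943, -0.001], [0.003, -0.002, -1.0]]
ft_force: [0.0, -0.8, -0.5]
grip_width: 0.0383
gripper_force: 0.0
time_s: 15.0
position: [0.5717, -0.1419, 0.1962]
tool_rot: [[-0.943, 0.332, 0.007], [0.332, 0.943, -0.006], [-0.009, -0.003, -1.0]]
ft_force: [-0.6, 0.2, 0.5]
grip_width: 0.038
gripper_force: 0.0
time_s: 15.8
position: [0.5398, 0.1356, 0.1896]
tool_rot: [[-0.944, 0.33, -0.003], [0.33, 0.944, -0.001], [0.002, -0.002, -1.0]]
ft_force: [-0.3, -0.9, -0.0]
grip_width: 0.0384
gripper_force: 0.0
top red 247 [-0.0225 -0.      0.018 ] [[-0.0725, -0.0079, 0.0112], [0.0251, 0.0073, 0.0227]] yaw 0.8
top mid 353 [-0.0005  0.0001  0.0204] [[-0.0626, -0.0092, 0.0155], [0.0632, 0.0089, 0.0241]] yaw -0.4
top green 176 [-0.0208 -0.0007  0.0188] [[-0.0641, -0.0072, 0.0154], [0.0231, 0.0055, 0.0223]] yaw -0.7
side red 254 [-0.0129 -0.0011  0.0177] [[-0.0721, -0.0083, 0.0146], [0.0276, 0.0069, 0.0207]] yaw 2.9
side mid 518 [-0.0018 -0.0008  0.0193] [[-0.0645, -0.0091, 0.0149], [0.0617, 0.0091, 0.0227]] yaw 0.1
side green 244 [-0.0205 -0.0012  0.0177] [[-0.0692, -0.0083, 0.0134], [0.0249, 0.0059, 0.0215]] yaw 0.1
```

View pics/f.png

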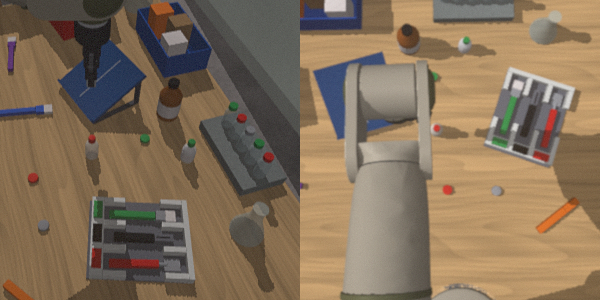

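All three things lie flat in their compartments: spatula at (140,264) and brush at (130,215) in the left crop, with the marker between them at (135,238). Their tops measure 18–20 mm and they are centred within about 2 mm. The bottles are standing and the gripper is clear at z = 0.19. Handing in.

```bash
python3 -c "
from rig import *
print(close_job())"
```

```text
the job is handed in; nothing more can be done
None
```

The job is handed in: the spatula lies in the red compartment and the brush in the green, both with handle ends nearest their tabs. The marker was already in the black compartment and stayed there, and the bottles were still standing at about 16 s on the clock; no verdict was shown.

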